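Take the lens off a bayonet camera mount

ROBOT

A 7-joint arm with a two-finger parallel gripper is mounted at the origin on a cart in front of the work surface, level with it; the furniture and walls round the work are solid. World frame = base frame: x ahead of the robot, y to its left, z up, the work surface at z = 0. Lengths are in m, angles in rad, forces in N, time in s.
With the tool pointing down it reaches from about 0.4 to 0.9 m from the base axis. Payload 5.5 kg.
Tool frame: the origin (TCP) lies between the finger pads; the fingertips stand 22 mm ahead of it and the grasp point (between the pads) lies 3 mm ahead of it; z points along the fingers, y is the line along which they close (so a half turn about z gives the same grasp; the last joint's range is limited). The gripper opens to 92 mm and grips with 3 to 60 N. Pads are 19 mm wide; open, the fingers measure 130 mm over their backs; the gripper's body (75 mm by 190 mm) begins 47 mm behind the grasp point.
Start: joints at [-0.914, 0.501, -0.427, 1.55, 0.221, 1.138, -0.21], TCP at [0.249, 0.6, 0.249] pointing down, gripper open.
Joint ranges: [-2.88, 2.88], [-0.31, 2.03], [-1.54, 1.56], [0.2, 2.42], [-1.41, 4.55], [0.19, 2.02], [-2.57, 2.57]. Speed limits (rad/s): [2.57, 2.57, 3.14, 3.14, 3.14, 3.14, 3.14].

INTERFACE

Orientations are given as a rotation vector (axis times angle).
In Python, from bench import robot gives the robot as it stands. The module is installed in compiled form; this text tells all that it offers. Calls block until the motion is done:
- robot.movep(position, orientation): joint-space move of the TCP to a pose.
- robot.move_linear(position, orientation=None, rate=0.15, stop_force=None): straight line of the TCP; orientation=None keeps the orientation; rate is the mean speed in m/s. With stop_force (N) it stops when the force on the tool has changed by that much, and returns True; else False.
- robot.move_joints(angles): joint-space move.
- robot.gripper_to(opening, force=None): finger opening in m; force is the grip in N (None keeps the last); returns when the fingers have stopped.
- robot.sleep(seconds).
- robot.ik(position, orientation): joint angles nearest the present ones, or None.
- robot.get_image(name): name is "side" or "top"; returns a dict with "pixels" (480x640x3 uint8, red, green, blue), "intrinsics" (3x3 intrinsics, pixels), "xyz" and "orientation" of the camera in the world. Camera axes: x right, y down, z forward; pixel columns grow to the right and rows downward; lengths in m; the calibration is good to about 2 mm. A picture is of the moment at which its call begins. There is no depth.
A pose or a line that the arm cannot do raises robot.MotionError and nothing moves.
- robot.job_done(): hands the job in; it is judged then, once.
Readings, each from a call of its own:
- robot.get_time_s(): time.
- robot.get_joint_pos(): joint angles.
- robot.get_qd(): joint speeds.
- robot.get_joint_efforts(): joint torques, N m.
- robot.get_position(): TCP position.
- robot.get_ee_rot(): TCP orientation.
- robot.get_ft_force(): force on the tool from outside, world axes, zero at the start.
- robot.get_torque(): the same for the moment, N m.
- robot.get_gripper_width(): finger opening in m.
- robot.get_gripper_force(): force on a finger pad.
Only numpy, scipy, OpenCV 4.12 (cv2) and the standard library are available. Lean on these libraries where they do the work, as an engineer would, in place of code of your own. Each camera call takes 0.05 s, during which the arm holds its last target. There are 200 camera calls.

TASK

Take the lens off the camera that lies on its back: push the red release button beside the lens fully in (it stays in), turn the lens anticlockwise (seen from above), feeling with a light lift for the place where it comes free, and lift it straight off. Stand the lens gently upright, mount end down, in the round blue-rimmed lens rest and let go. Never force the button, the lens, the mount or the rest, and leave the pen, solder spool and jar alone.

Things in the scene. Friction and masses are not known exactly. Their poses are not given: they have to be found in the camera images.
- camera: black camera body on its back on a fixed aluminium service plate (124 x 170 mm, long side along its y). Origin: under the lens axis at table level; z up. Black front face 41 mm above the origin; hand grip at the -y end, 48 mm high. While the button is out a pin blocks turning the lens. More than 30 N between lens and camera, or 35 N from the robot on camera or button, does damage
- mount_top (a point): on the lens axis, level with the top of the metal mount ring (72 mm across, 51.5 mm above the camera's origin); axes as the camera's. Two lugs of the lens sit under a roof in it: until free, the lens lifts only 1.5 mm. The roof's two gaps, hidden under the lens, differ from mount to mount: see lens_grip
- lens_grip (a point): on the lens axis, 52 mm above the lens origin, middle of the ribbed barrel; axes as the lens's. With the button in, the lens comes free at one angle 0.62 to 1.45 rad (35 to 83 degrees) anticlockwise of yaw 0 relative to the camera, with 0.05 to 0.09 rad play either way. Nothing stops it there (first stop near 2 rad): feel for it with light lifts; a lift stopped after 1.5 mm means not there
- release_button (a joint): travel of the red release button, m: 0 out, 0.006 fully in. Pushed straight down, needs about 4 N, stays where it is left, bottoms hard; the lens is unlocked above 0.005
- button_top (a point): centre of the top of the red release button (18 mm across), 58 mm from the lens axis on the camera's +y side; when out it stands 10 mm above the camera's front face, fully in 4 mm; a dark collar of 25 mm diameter and 3 mm height surrounds it
- lens: lens, 72 mm tall, 0.15 to 0.3 kg, upright in the mount. Origin: centre of its tail's underside, on the camera's front face; z up. Tail 38 mm across to 12 mm up, two lugs at its foot along +x and -x (5 mm high, reaching 25 mm from the axis); flange 64 mm across, 12 to 18 mm up; black barrel 52 mm across, 18 to 72 mm up. Yaw 0 relative to the camera is locked (starts within 0.04 rad)
- lens_rest: round lens rest, fixed on the blue repair mat, 84 mm across: floor 4 mm above its origin, blue rim 10 mm high, 66 mm inside. Origin: centre of its underside, z up. The lens stands in it on its tail, its origin 4 mm above the rest's. More than 40 N between lens and rest counts as dropped or rammed
- pen: white and blue pen lying on the cloth, 135 mm long, 17 mm thick, origin at the centre of its underside; bystander
- spool: solder spool lying flat, 59 mm across and 20 mm high, origin at the centre of its underside; bystander
- jar: small dark jar with a white lid, 33 mm across and 25 mm high, origin at the centre of its underside; bystander

How it is judged:
By the outcome, as a careful person would: the job done as asked, in the order asked, and still so for the second after the job is handed in, with the robot touching nothing.
It also fails if it takes over 67 s, if anything falls off the work surface, if the arm or the gripper's body presses on something with over 40 N, if the wrist force passes 120 N, or if a joint passes its speed limit or range.

## Working session

There is one attempt and no reset: what is moved stays moved. The work goes in short steps, each a Python script; the robot and the scene stay as the last script left them, time stands still between calls to the robot, and variables do not carry over. Pictures are saved under pics/ and viewed, at most 10 in all, crops included, and the job is handed in when it is done.

```bash
mkdir -p pics
python3 - <<'E'
from bench import robot
import cv2,pickle
d={}
for n in("top","side"):
    r=robot.get_image(n); d[n]=r
    cv2.imwrite(f"pics/{n}0.png",r["pixels"][:,:,::-1]); print(n,r["intrinsics"],r["xyz"],r["orientation"])
pickle.dump(d,open("im0.pkl","wb"))
print(robot.get_time_s(),robot.get_ee_rot(),robot.get_gripper_width())
E
```

```text
top [[471.93637966   0.         317.64033534]
 [  0.         471.93637966 247.85254603]
 [  0.           0.           1.        ]] [ 0.44674734 -0.10438485  0.96467604] [-2.17197471  2.22432876 -0.01819432]
side [[591.91373667   0.         316.81668164]
 [  0.         591.91373667 234.61622179]
 [  0.           0.           1.        ]] [ 0.03626768 -0.72542883  0.64134661] [-2.11916649  0.66656549 -0.35570037]
0.1 [-6.14503340e-01 -3.08051604e+00  2.64977025e-03] 0.09209639290542788
```

View pics/top0.png

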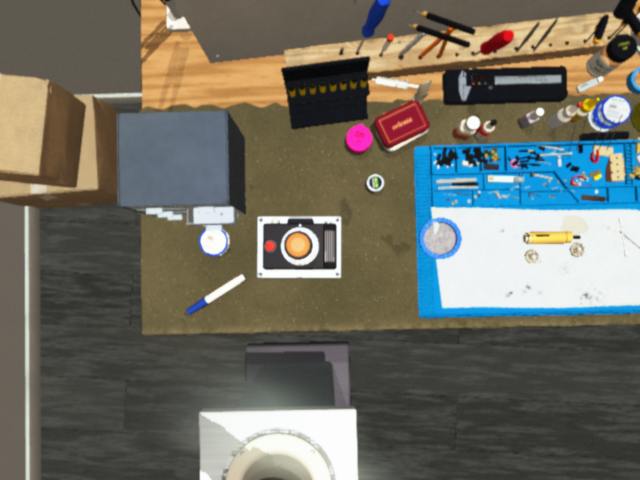

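View pics/side0.png

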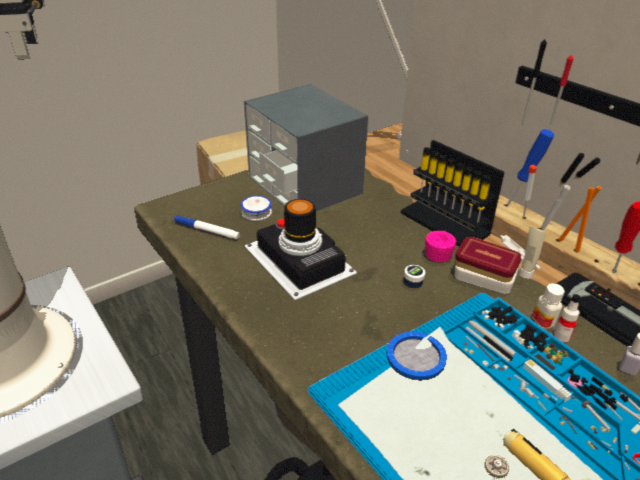

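The top view shows the camera plate with corners near (258,217) and (341,277), the lens at (299,245), the button at (270,246) on world +y, and the rest at (440,239). Next I'll enlarge both areas.

Run:
```python
import pickle,cv2,numpy as np
d=pickle.load(open("im0.pkl","rb"))
t=d["top"]["pixels"][:,:,::-1]; s=d["side"]["pixels"][:,:,::-1]
r=lambda a,f:cv2.resize(a,None,fx=f,fy=f,interpolation=cv2.INTER_CUBIC)
a=r(t[210:285,250:350],4);b=r(t[210:285,400:500],4);c=r(s[190:290,240:360],3.333);e=r(s[320:395,370:470],4)
c=c[:300,:400]
cv2.imwrite("pics/crops.png",np.vstack([np.hstack([a,b]),np.hstack([c,e])]))
```

```text
(no output)
```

View pics/crops.png

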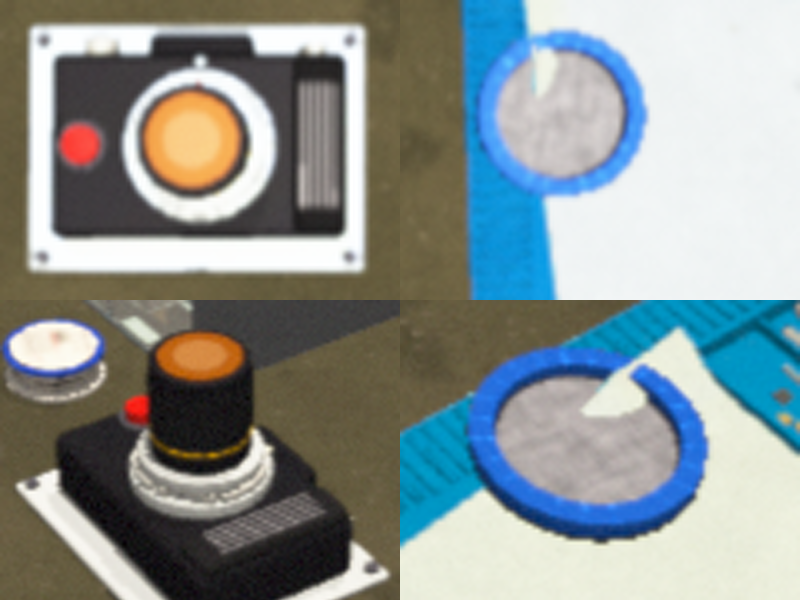

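The crops show a clean locked lens. The rest's outer rim in the top view is centred near (440,238), and the white sheet's corner pokes over it. Next I'll measure positions numerically.

```bash
cat > vis.py <<'E'
import cv2,numpy as np
from scipy.spatial.transform import Rotation as R
def proj(c,P):
    Rm=R.from_rotvec(c["orientation"]).as_matrix()
    q=(np.atleast_2d(P)-c["xyz"])@Rm; q=q@np.array(c["intrinsics"]).T
    return q[:,:2]/q[:,2:]
E
python3 - <<'E'
import pickle
from vis import *
from scipy.optimize import least_squares,minimize
d=pickle.load(open("im0.pkl","rb"))
box={"top":{"r":(255,285,230,262),"o":(280,320,225,265),"b":(410,470,210,265)},"side":{"r":(270,290,210,240),"o":(280,320,195,218),"b":(380,455,320,390)}}
def mask(n,k):
    x0,x1,y0,y1=box[n][k]; im=d[n]["pixels"].astype(int); m=np.zeros(im.shape[:2],bool)
    r,g,b=im[...,0],im[...,1],im[...,2]
    q={"r":(r>120)&(g<90)&(r>2*b),"o":(r>120)&(g>60)&(r>b*1.4)&(r>g*1.2),"b":(b>120)&(b>1.55*g)}[k]
    m[y0:y1,x0:x1]=q[y0:y1,x0:x1]; return m
cen={}
for n in box:
    for k in "rob":
        m=mask(n,k); ys,xs=np.nonzero(m); cen[n,k]=np.array([xs.mean(),ys.mean()]); print(n,k,len(xs),cen[n,k],xs.min(),xs.max(),ys.min(),ys.max())
for k in "ro":
    f=lambda p:np.r_[proj(d["top"],p)[0]-cen["top",k],proj(d["side"],p)[0]-cen["side",k]]
    s=least_squares(f,[.45,-.05,.08]); print(k,s.x,s.fun)
    for z in ([.047,.051] if k=="r" else [.108,.113]):
      for n in box:
        s=least_squares(lambda p:proj(d[n],[*p,z])[0]-cen[n,k],[.45,-.05]);print(k,n,z,s.x)
a=np.linspace(0,2*np.pi,60); C=np.c_[np.cos(a),np.sin(a)]
def ring(n,x,y,h):
    o=np.zeros((480*4,640*4),np.uint8)
    P=lambda r,z:(proj(d[n],np.c_[C*r+[x,y],0*a+z])*4+1.5)
    I=lambda q:np.round(q).astype(np.int32)
    cv2.fillConvexPoly(o,cv2.convexHull(I(np.vstack([P(.042,h),P(.042,h+.01)]))),1)
    hole=np.zeros_like(o);cv2.fillConvexPoly(hole,I(P(.033,h+.01)),1)
    h2=np.zeros_like(o);cv2.fillConvexPoly(h2,I(P(.033,h+.004)),1)
    o[(hole&h2)>0]=0
    return cv2.resize(o.astype(np.float32),(640,480),interpolation=cv2.INTER_AREA)
for ns in (["top"],["side"],["top","side"]):
    M={n:mask(n,"b") for n in ns}
    f=lambda p:sum(np.abs(ring(n,p[0],p[1],.002 if len(p)<3 else p[2])-M[n]).sum() for n in ns)
    x0=[.465,-.352]+([.002] if len(ns)>1 else [])
    s=minimize(f,x0,method="Nelder-Mead",options=dict(initial_simplex=np.array([x0]+[np.array(x0)+.006*e for e in np.eye(len(x0))])));print(ns,s.x,s.fun)
im=d["top"]["pixels"][205:290,245:355]; m=((im.min(2)>190)*255).astype(np.uint8)
c=max(cv2.findContours(m,0,2)[0],key=cv2.contourArea); rc=cv2.minAreaRect(c); print(rc)
u=np.array(rc[0])+[245,205]
s=least_squares(lambda p:proj(d["top"],[*p,.004])[0]-u,[.45,-.05]);print("plate",s.x)
E
```

```text
top r 75 [269.53333333 245.66666667] 265 274 241 250
top o 478 [297.48953975 244.30962343] 285 309 232 256
top b 333 [438.96096096 238.7987988 ] 418 460 219 258
side r 61 [280.80327869 221.75409836] 277 289 210 226
side o 292 [299.56849315 206.42465753] 287 312 200 213
side b 887 [415.70687711 355.01803833] 387 446 332 377
r [0.48213587 0.00208218 0.05049636] [ 0.01482258 -0.02427449 -0.02561519 -0.0002035 ]
r top 0.047 [0.48222458 0.00251927]
r side 0.047 [0.48481117 0.00636133]
r top 0.051 [0.48206994 0.00205329]
r side 0.051 [0.48179244 0.00143632]
o [ 0.4817335  -0.056481    0.11441757] [ 0.31313942 -0.49750578 -0.52792621  0.00562186]
o top 0.108 [ 0.48110645 -0.05552975]
o side 0.108 [ 0.48788418 -0.04880687]
o top 0.113 [ 0.48090592 -0.05581489]
o side 0.113 [ 0.48365038 -0.05515004]
['top'] [ 0.49072582 -0.33631901] 269.0
['side'] [ 0.49640848 -0.3341192 ] 332.4375
['top', 'side'] [ 0.49215711 -0.33654381  0.00587841] 691.5625
((53.5, 41.5), (61.0, 83.0), 90.0)
plate [ 0.48076112 -0.05155995]
```

```bash
cat >> vis.py <<'E'
def down(psi,tilt=0):  # closing line along psi direction; tilt about world x: body leans to +y
    r=R.from_euler("x",-tilt)*R.from_matrix(np.array([[-np.sin(psi),np.cos(psi),0],[np.cos(psi),np.sin(psi),0],[0,0,-1]]).T @ np.eye(3)) if 0 else None
    y=np.array([np.cos(psi),np.sin(psi),0]); z=np.array([0,0,-1.]); x=np.cross(y,z)
    return (R.from_euler("x",-tilt)*R.from_matrix(np.c_[x,y,z])).as_rotvec()
E
sed -i '/if 0 else None/d' vis.py
python3 - <<'E'
import pickle
from vis import *
from bench import robot
from scipy.optimize import least_squares
d=pickle.load(open("im0.pkl","rb"))
hsv=cv2.cvtColor(d["top"]["pixels"],cv2.COLOR_RGB2HSV)
print(hsv[238,414:464].tolist())
# rest inner+outer edges via hue band
for n,(x0,x1,y0,y1) in {"top":(410,470,210,265),"side":(380,455,320,390)}.items():
    h=cv2.cvtColor(d[n]["pixels"],cv2.COLOR_RGB2HSV)[y0:y1,x0:x1]
    m=((h[...,0]>104)&(h[...,0]<120)&(h[...,1]>120)).astype(np.uint8)
    c=max(cv2.findContours(m,0,2)[0],key=cv2.contourArea); e=cv2.fitEllipse(cv2.convexHull(c)); u=np.array(e[0])+[x0,y0]
    for z in(.006,.012):
        print(n,m.sum(),u,e[1],z,least_squares(lambda p:proj(d[n],[*p,z])[0]-u,[.45,-.3]).x)
for u,z in [((243,208),0),((232,205),.1),((232,205),.2),((235,223),.1),((235,223),.05)]:
    print("cab",u,z,least_squares(lambda p:proj(d["top"],[*p,z])[0]-np.array(u),[.5,.1]).x)
for psi in np.arange(-180,181,30):
    o=[]
    for p in([.4815,-.056,.096],[.492,-.336,.08]):
        q=robot.ik(p,down(np.radians(psi))); o.append(None if q is None else np.round(q,2).tolist())
    print(psi,o)
for s in(1,-1): print(s,robot.ik([.475,.005,.1],down(s*np.pi/2-np.pi/2,.1)))
E
```

```text
[[24, 94, 103], [36, 27, 94], [102, 160, 147], [101, 223, 200], [102, 229, 199], [106, 203, 212], [106, 186, 243], [105, 177, 250], [105, 170, 250], [106, 131, 249], [113, 53, 230], [138, 6, 206], [5, 8, 203], [0, 8, 199], [5, 8, 199], [0, 8, 199], [0, 9, 204], [4, 10, 211], [11, 10, 212], [9, 8, 214], [11, 10, 213], [4, 9, 209], [9, 9, 203], [0, 6, 200], [5, 8, 195], [171, 9, 189], [0, 8, 192], [0, 9, 198], [0, 8, 196], [8, 11, 194], [5, 8, 192], [10, 8, 196], [9, 9, 200], [10, 8, 198], [5, 8, 197], [0, 8, 203], [0, 7, 207], [175, 8, 204], [4, 9, 203], [4, 10, 203], [0, 8, 193], [162, 8, 156], [113, 97, 144], [109, 189, 220], [107, 186, 245], [105, 181, 249], [106, 176, 247], [107, 109, 239], [104, 18, 241], [96, 5, 243]]
top 471 [439.45587349 237.94298935] (40.90989685058594, 41.71216583251953) 0.006 [ 0.49114649 -0.33775547]
top 471 [439.45587349 237.94298935] (40.90989685058594, 41.71216583251953) 0.012 [ 0.49086862 -0.33629489]
side 1026 [416.2138176  354.98620987] (46.5794792175293, 60.464935302734375) 0.006 [ 0.49607982 -0.33475062]
side 1026 [416.2138176  354.98620987] (46.57
[... 992 characters left out ...]
5, 0.6], [0.3, 0.6, 0.33, 1.83, -0.28, 0.75, 1.31]]
60 [[0.11, 0.4, -0.05, 2.08, 0.03, 0.65, 1.08], [0.38, 0.59, 0.22, 1.83, -0.18, 0.74, 1.75]]
90 [[0.17, 0.41, -0.13, 2.08, 0.08, 0.66, 1.56], [0.37, 0.59, 0.24, 1.83, -0.19, 0.75, 2.29]]
120 [[0.23, 0.41, -0.2, 2.08, 0.13, 0.66, 2.04], [1.3, 0.9, -1.09, 1.79, 0.92, 1.06, 1.95]]
150 [[0.34, 0.42, -0.33, 2.08, 0.21, 0.67, 2.49], [-0.28, 1.14, 1.35, 1.85, -1.2, 1.26, -2.21]]
180 [[-0.9, 0.95, 1.35, 2.11, -1.1, 1.1, -2.11], [-0.2, 0.94, 1.13, 1.85, -0.99, 1.05, -1.81]]
1 [-0.19174327  0.38740118  0.06254378  2.10625162  0.12243033  0.66562878
 -0.230649  ]
-1 [-1.10357113  0.92742187  1.35317092  2.13133989 -1.00195406  1.01426825
 -2.34918871]
```

Run:
```python
from vis import *
from bench import robot
t=.11; o=down(np.radians(-8),t); zt=R.from_rotvec(o).apply([0,0,1])
tcp=lambda P:np.array(P)-.022*zt
B=np.array([.475,.006,0])
robot.movep([.30,.30,.36],down(0)); robot.gripper_to(0,20)
robot.movep(tcp(B+[0,0,.20]),o); print(np.round(robot.get_joint_pos(),2),robot.get_gripper_width())
robot.move_linear(tcp(B+[0,0,.060]),o,rate=.12); robot.sleep(.2)
f0=np.array(robot.get_ft_force())
r=robot.move_linear(tcp(B+[0,0,.047]),o,rate=.012,stop_force=15)
g=lambda:(np.array(robot.get_position())+.022*zt).round(4)
print(r,g(),np.array(robot.get_ft_force())-f0,robot.get_time_s())
if not r:
    r=robot.move_linear(tcp(B+[0,0,.042]),o,rate=.006,stop_force=10)
    print(r,g(),np.array(robot.get_ft_force())-f0,robot.get_time_s())
im=robot.get_image("side")["pixels"][160:310,220:380,::-1]; cv2.imwrite("pics/press.png",cv2.resize(im,None,fx=4,fy=4))
```

```text
[-0.31  0.2   0.18  2.02  0.09  0.95 -0.33] 0.00011314409277646313
False [0.475 0.006 0.047] [-0.19197168  0.60205937  2.53210124] 6.9
True [0.4751 0.006  0.0449] [-1.22045347  1.04399743  7.62663733] 7.4333
```

View pics/press.png

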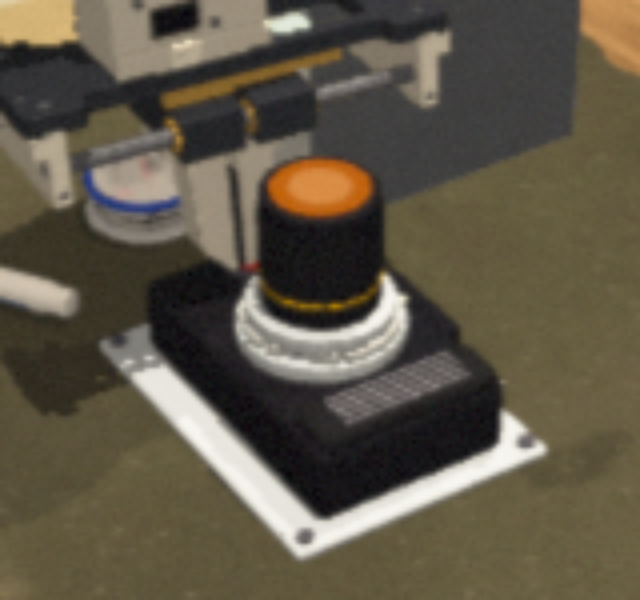

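The fingers are on the button with the gripper body clear of the lens. The tip height is about 0.045, which fits "fully in", so I'll confirm with a slightly firmer push and then move to the lens.

Run:
```python
from vis import *
from bench import robot
t=.11; o=down(np.radians(-8),t); zt=R.from_rotvec(o).apply([0,0,1])
tcp=lambda P:np.array(P)-.022*zt
g=lambda:(np.array(robot.get_position())+.022*zt).round(4)
B=np.array([.475,.006,0])
f0=robot.get_ft_force()
r=robot.move_linear(tcp(B+[0,0,.042]),o,rate=.006,stop_force=10)
print(r,g(),f0,robot.get_ft_force(),robot.get_time_s())
robot.move_linear(tcp(B+[0,0,.16]),o,rate=.15)
psi=np.radians(-60); o=down(psi); L=np.array([.4815,-.0558,0])
robot.gripper_to(.09,5)
robot.movep(L+[0,0,.17],o); robot.move_linear(L+[0,0,.096],o,rate=.12); robot.sleep(.2)
f0=np.array(robot.get_ft_force()); m0=np.array(robot.get_torque())
robot.gripper_to(.045,4); robot.sleep(.2)
u=np.array([np.cos(psi),np.sin(psi),0])
f=np.array(robot.get_ft_force())-f0
print("grip",robot.get_gripper_width(),f,f@u,np.array(robot.get_torque())-m0,robot.get_gripper_force(),robot.get_time_s(),np.round(robot.get_joint_pos(),2))
```

```text
True [0.4751 0.006  0.0449] [-2.14255842  0.07642013  7.99983064] [-1.26689395  0.3507607   9.3011057 ] 7.75
grip 0.05173566895572944 [-0.30559954  0.83737186  0.81293406] -0.8779850733369288 [0.0555693  0.04938737 0.09759633] 3.9980334788560867 12.5333 [-0.2   0.42  0.3   2.09 -0.2   0.66 -0.8 ]
```

```bash
cat > turn.py <<'E'
from vis import *
from bench import robot
psi0=np.radians(-60); P=np.array([.4815,-.0558,.096])
robot.gripper_to(.045,25); robot.sleep(.1)
f0=np.array(robot.get_ft_force()); m0=np.array(robot.get_torque())
def st(tag):
    print(tag,np.round(np.array(robot.get_ft_force())-f0,1),"mz",round((np.array(robot.get_torque())-m0)[2],2),"z",round(robot.get_position()[2],4),"t",round(robot.get_time_s(),2))
a=0
def turn(b):
    global a
    n=max(1,int(np.ceil((b-a)/.1)))
    for x in np.linspace(a,b,n+1)[1:]:
        robot.move_linear(P,down(psi0+x),rate=.1)
        f=np.array(robot.get_ft_force())-f0
        if np.hypot(*f[:2])>12: st("LATERAL"); raise SystemExit
    a=b
st("grip"); turn(.1); st("t.1"); turn(.58); st("t.58")
for b in np.arange(.58,1.70,.08):
    turn(b)
    hit=robot.move_linear(P+[0,0,.005],rate=.015,stop_force=7)
    st(f"lift {b:.2f} {hit}")
    if not hit: break
    robot.move_linear(P,down(psi0+b),rate=.03)
E
python3 turn.py
```

```text
grip [0. 0. 0.] mz 0.0 z 0.096 t 12.85
t.1 [-0.6 -0.5 -2.3] mz 0.05 z 0.096 t 13.1
t.58 [-0.7 -0.3 -2.4] mz 0.04 z 0.096 t 14.35
lift 0.58 True [ 0.3  0.1 -4.8] mz 0.05 z 0.0975 t 14.87
lift 0.66 False [-1.5  1.3 -2.5] mz 0.09 z 0.1009 t 15.85
```

Free at 0.66 rad. I'll lift it straight off, then carry it to the rest.

Run:
```python
from vis import *
from bench import robot
p=np.array(robot.get_position()); 
hit=robot.move_linear([.4815,-.0558,.120],rate=.03,stop_force=6)
print(hit,robot.get_position(),robot.get_ft_force())
if hit: raise SystemExit
robot.move_linear([.4815,-.0558,.19],rate=.12)
psi=np.radians(-60)+.66
for P in([.4915,-.337,.19],[.4915,-.337,.10]): 
    robot.move_linear(P,down(psi),rate=.15)
robot.sleep(.2); print(robot.get_position(),robot.get_gripper_width(),robot.get_ft_force(),robot.get_time_s())
for n,(x0,y0,w,h) in {"top":(380,180,120,110),"side":(340,240,120,165)}.items():
    r=robot.get_image(n); c=r["pixels"][y0:y0+h,x0:x0+w,::-1]; cv2.imwrite(f"pics/{n}_a.png",cv2.resize(c,(400,int(h*400/w))))
a,b=cv2.imread("pics/top_a.png"),cv2.imread("pics/side_a.png"); H=max(a.shape[0],b.shape[0])
pad=lambda i:cv2.copyMakeBorder(i,0,H-i.shape[0],0,0,0)
cv2.imwrite("pics/above.png",np.hstack([pad(a),pad(b)]))
```

```text
False [ 0.48148663 -0.05579429  0.12002613] [-0.19631458 -0.9656613  -2.28444579]
[ 0.49231099 -0.33753147  0.10127482] 0.05174047704472935 [-0.76824465  0.03267931 -1.93862696] 20.3417
```

View pics/above.png

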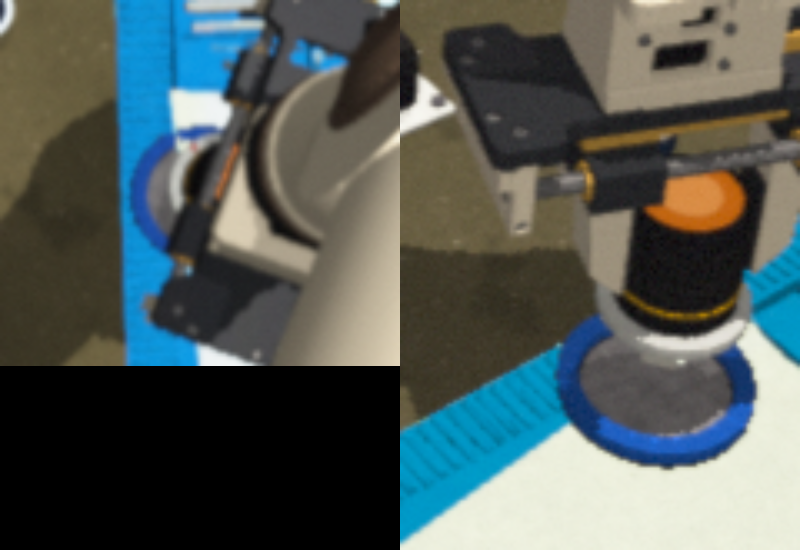

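The side view shows the lens held upright above the rest, with its mount end centred over the blue rim. I'll lower it gently now.

Run:
```python
from vis import *
from bench import robot
o=down(np.radians(-60)+.66)
robot.move_linear([.4915,-.337,.074],o,rate=.06); robot.sleep(.1)
f0=np.array(robot.get_ft_force())
hit=robot.move_linear([.4915,-.337,.054],o,rate=.01,stop_force=3)
print(hit,robot.get_position(),np.array(robot.get_ft_force())-f0)
if not hit: raise SystemExit
robot.gripper_to(.062,10); robot.gripper_to(.09); robot.sleep(.2)
robot.move_linear([.4915,-.337,.20],o,rate=.15)
robot.movep([.42,-.10,.35],down(0)); robot.sleep(.2)
print(robot.get_time_s())
c=[]
for n,(x0,y0) in {"top":(390,180),"side":(345,260)}.items():
    c.append(cv2.resize(robot.get_image(n)["pixels"][y0:y0+125,x0:x0+125,::-1],(400,400)))
cv2.imwrite("pics/final.png",np.hstack(c))
```

```text
True [ 0.49148101 -0.33697548  0.06330796] [-0.54190049  1.13958645  6.83797879]
25.95
```

View pics/final.png

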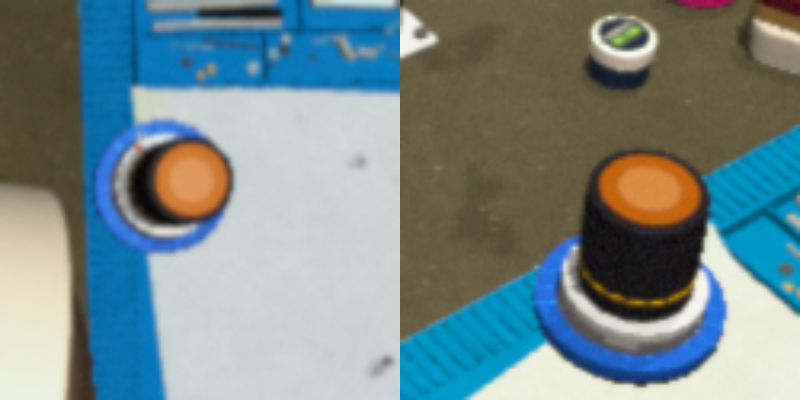

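The lens stands upright and centred inside the blue rim, and the gripper is clear.

```bash
python3 -c "
from bench import robot
print(robot.job_done())"
```

```text
the job is handed in; nothing more can be done
None
```

The lens came free at about 0.66 rad anticlockwise, now stands upright in the blue-rimmed rest, and the job was handed in at about 26 s; no verdict was returned.

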